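# Open the battery bay of a studio flash pack

## Task

Open the battery bay of the flash power pack standing on the photo table: press the snap tab all the way down with the fingertips, then push the released cover along its rails by its rib until it is completely off its seat and the whole battery bay is uncovered. Only push the cover, do not lift it, and leave it lying flat with its whole length on the pack's top deck, not sticking out past the end. Leave the cup, wooden board, lens and spare battery where they are.

Things in the scene. Friction and masses are not known exactly. Their poses are not given: they have to be found in the camera images.
- pack: Black flash power pack fixed to the table, 250 long (own x), 120 wide (y); origin at the centre of its underside, z up. Flat deck 70 mm above the table, no wall at its +x end (x = +125). Cover slides along own +x between side rails (inner faces y = +-46.5, 78 mm above the table). The cover's seat is in the -x half, x = -113 to -30, with a 78 mm high wall behind it. Sockets on the +x end face.
- cover: Grey loose battery cover, about 90 g, 86 long (x), 90 wide (y), top 8 mm above its origin, which is the centre of its underside; axes as the pack's. Starts at about pack x = -69, z = 70; the raised tab blocks it in +x. Slides with about 1 N, stays where left, passes over the pressed tab. With its origin past pack x = +13 the bay is all open; up to +82 it lies wholly on the deck.
- rib (a point): Middle of the rear (-x) face of the thumb rib across the cover's top, 15 mm above and 22 mm behind (-x of) the cover's origin. Rib: 64 wide (y), 10 thick (from this face to +x), from 8 to 22 mm above the cover's origin. Push this face towards pack +x. Behind it are 21 mm of flat cover top, then the seat's rear wall, as high as the cover's top.
- tab_top (a point): Centre of the top of the snap tab, a grey block 44 long (x), 30 wide (y) in the deck just in front (+x) of the cover, at pack x = -2, y = 0. Up, its top is 10 mm above the deck (80 mm above the table), 2 mm above the cover's top; its -x end is about 2 mm from the cover's front edge. Moves straight down when pressed.
- tab (a joint): Travel of the snap tab downward in m: 0 up (cover locked), 0.009 fully pressed, its top then 1 mm above the deck. Takes about 4 N to move; no return spring, it stays where it is pressed to. The cover passes when it is at 0.0075 or more.
- bay (a point): Centre of the battery bay opening at deck level, pack x = -67.5, y = 0, z = 70. The opening is 75 long (x), 68 wide (y). Along the seat the rails rise to 84 mm above the table with lips over the cover's side edges (80 mm free between the lips, 80 to 84 mm above the table), so the cover cannot be lifted out there.
- cup: White ceramic cup, 72 across, 58 high, standing on the wooden board; leave alone. Origin at its underside.
- board: Wooden serving board 130 x 210 x 12 on the table to the left (+y) of the pack; leave alone. Origin at centre of its underside.
- spare: Spare battery, black block 70 x 45 x 30 with two brass contacts, lying on the table to the right (-y) of the pack; leave alone. Origin at centre of its underside.
- lens: Black camera lens standing upright on the table to the right (-y) of the pack, 68 across, 57 high; leave alone. Origin at centre of its underside.
There are look-alikes about, which are no part of the job. There is more than one size of the cover; the job needs the largest.

How it is judged:
By the outcome, as a careful person would: the job done as asked, in the order asked, and still so for the second after the job is handed in, with the robot touching nothing.
It also fails if it takes over 38 s, if anything falls off the work surface, if the arm or the gripper's body presses on something with over 40 N, if the wrist force passes 120 N, or if a joint passes its speed limit or range.

## Robot

A 7-joint arm with a two-finger parallel gripper is mounted at the origin on the work surface. World frame = base frame: x ahead of the robot, y to its left, z up, the work surface at z = 0. Lengths are in m, angles in rad, forces in N, time in s.
With the tool pointing down it reaches from about 0.4 to 0.75 m from the base axis. Payload 19.5 kg.
Tool frame: the origin (TCP) lies at the very end of the fingers, on their centre line; the grasp point (between the pads) lies ctrl.tcp_to_grasp behind it (ctrl.tcp_to_grasp is the distance from the TCP to the grasp point, in m); z points along the fingers, y is the direction in which the jaws open and shut (so a half turn about z gives the same grasp; the last joint's range is limited). The gripper opens to 85 mm and grips with 20 to 120 N. Pads are 22 mm wide; open, the fingers measure 114 mm over their backs; the gripper's body (76 mm by 85 mm) begins 54 mm behind the grasp point. The pads swing forward as they close: fully open they stand 13 mm farther back than shut.
Start: joints at [-1.28, 0.707, -0.028, 1.485, 0.022, 0.951, -0.075], TCP at [0.188, 0.543, 0.231] pointing down, gripper open.
Joint ranges: [-2.71, 2.71], [-0.32, 2.16], [-1.57, 1.52], [0, 2.45], [-1.46, 4.6], [0, 2.02], [-2.83, 2.83]. Speed limits (rad/s): [1.89, 1.89, 2.57, 2.57, 3.01, 3.01, 3.01].

## Interface

Orientations are given as a unit quaternion [w, x, y, z].
In Python, from plant import sensors, imaging, ctrl gives the robot as it stands.
- The arm moves only by the tool apply_moves, never from a script. Its argument "series" is one flat list of numbers, 7 for each row, row after row: the turn, a rotation vector about the world's x, y, z in rad, then the shift along the world's x, y, z in m, then the closure, from 0 (fully open) to 1 (shut). A call has 1 to 12 rows; each row is the pose to reach, as a shift and turn from the pose commanded when the call began; what a row does not reach only later rows make up. A row lasts 1/8 s, in which the tool goes at most 62.5 mm and 10.7 degrees, less where a joint would pass 70% of its speed; a pose out of reach is approached as far as the arm can. A call with a gripper value outside its range is refused whole. The fingers move at their own pace and stop on an object; "force" is the grip in N (left out, the last holds). Time passes only in rows, so rows that repeat a pose let the fingers close. It gives the time, the measured TCP pose, the force and the opening at its end, in the units of the state.
- sensors.read_state(): the state, without advancing time (a new reading comes with each control period).
- imaging.capture(name): name is "scene" or "top"; returns the picture (400x640x3 uint8, red, green, blue); there is no depth.
- imaging.camera_params(name): a dict with "camera_matrix" (3x3 intrinsics, pixels), "k1" (the pictures are not rectified: a ray, as slopes to the right and down, at radius r is drawn at 1 + k1 r^2 times it, then the intrinsics apply), "R" (3x3) and "t" (3): a world point X has camera coordinates R X + t. Camera axes: x right, y down, z forward; pixel columns grow to the right and rows downward; lengths in m; the calibration is good to about 2 mm. A picture is of the moment at which its call begins. camera_params takes no time and is no camera call.
- ctrl.sign_off(): hands the job in, once; it reports no verdict.
The state is a dict: "t": time; "joint_pos": joint angles; "qd": joint speeds; "effort": joint torques, N m; "ee_pos": TCP position; "ee_rot": TCP orientation; "contact_force": force on the tool from outside, world axes, zero at the start; "moment": the same for the moment, N m; "grip_width": finger opening in m.
Only numpy, scipy, OpenCV 4.12 (cv2) and the standard library are available. Lean on these libraries where they do the work, as an engineer would, in place of code of your own. Each camera call takes 0.05 s, during which the arm holds its last target. There are 200 camera calls.

## Working session

There is one attempt and no reset: what is moved stays moved. The work goes in short steps, Python scripts to look and compute and a tool call to move; the robot and the scene stay as the last step left them, time stands still between calls to the robot, and variables do not carry over. Pictures are saved under pics/ and viewed, about 8 in all and at most 12, crops included, and the job is handed in when it is done.

Besides the shell and the picture viewer there is one more tool, called after "Call:" as name(argument=value, ...), one argument or row to a line, values as JSON. apply_moves: Moves the arm, as the interface text tells. Its arguments: {"type":"object","properties":{"series":{"type":"array","items":{"type":"number"}},"force":{"type":"number"}},"required":["series"]}

```bash
ls; mkdir -p pics; python3 - <<'E'
from plant import sensors, imaging, ctrl
import cv2, numpy as np
for n in("scene","top"):
    im=imaging.capture(n); cv2.imwrite(f"pics/{n}0.png",im[:,:,::-1]); p=imaging.camera_params(n)
    print(n,p)
s=sensors.read_state(); print(s['t'],s['ee_pos'],s['ee_rot'],s['grip_width'],ctrl.tcp_to_grasp)
E
```

```text
pics
scene {'camera_matrix': array([[398.62968953,   0.        , 325.50930178],
       [  0.        , 398.62968953, 198.62580025],
       [  0.        ,   0.        ,   1.        ]]), 'k1': -0.019066926990360257, 'R': array([[ 0.71292152,  0.70124342,  0.0007551 ],
       [ 0.50789329, -0.51560839, -0.69006695],
       [-0.48351557,  0.49234709, -0.72374515]]), 't': array([-0.4197094 , -0.18388446,  1.3905073 ])}
top {'camera_matrix': array([[468.08850515,   0.        , 315.17356614],
       [  0.        , 468.08850515, 199.28115042],
       [  0.        ,   0.        ,   1.        ]]), 'k1': 0.01916419300496359, 'R': array([[-0.01550604, -0.99983787, -0.00915364],
       [-0.98105975,  0.01698139, -0.19295956],
       [ 0.19308372,  0.00598823, -0.98116401]]), 't': array([0.07487297, 0.55690014, 1.14145234])}
0.1 [0.18775882 0.54323551 0.23091333] [-6.65295919e-05  1.65618902e-01  9.86189719e-01 -4.62304110e-04] 0.08550870298860745 0.0187
```

View pics/top0.png

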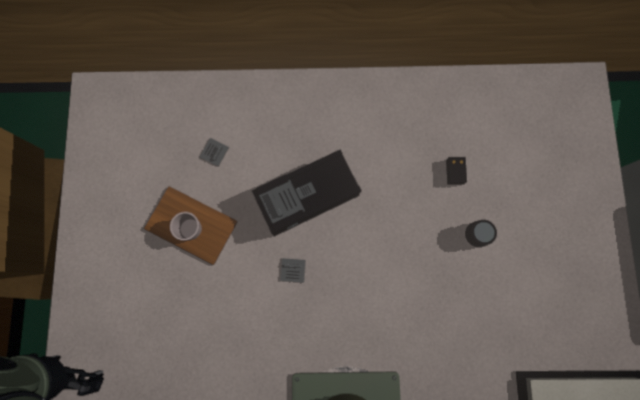

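View pics/scene0.png

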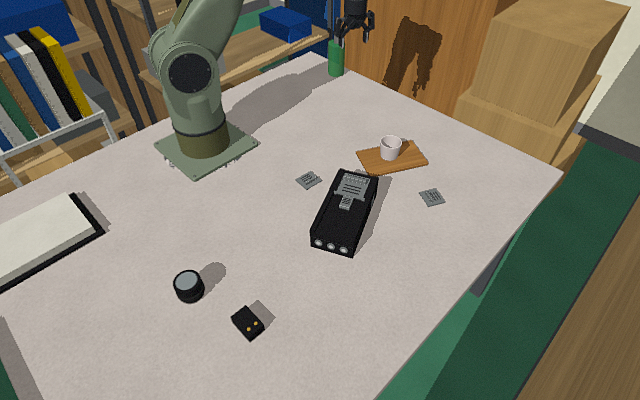

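The top view shows the pack at about (306,192). The cover candidates are a loose small cover at (213,152), another at (292,270), and the seated largest one at (282,200), with the tab at (306,190). In the scene view the same cover is at (352,187), and the sockets at (330,245) mark the +x end. I choose the seated cover and will check it in a close crop.

```bash
python3 - <<'E'
import cv2, numpy as np
a=cv2.imread("pics/top0.png")[140:245,240:375]; b=cv2.imread("pics/scene0.png")[160:265,300:390]
a=cv2.convertScaleAbs(a,alpha=2.2)
o=np.hstack([cv2.resize(a,None,fx=3.5,fy=5*0.7,interpolation=3),cv2.resize(b,None,fx=3.5,fy=3.5,interpolation=3)])
print(o.shape)
cv2.imwrite("pics/crop0.png",o)
E
```

```text
(368, 787, 3)
```

View pics/crop0.png

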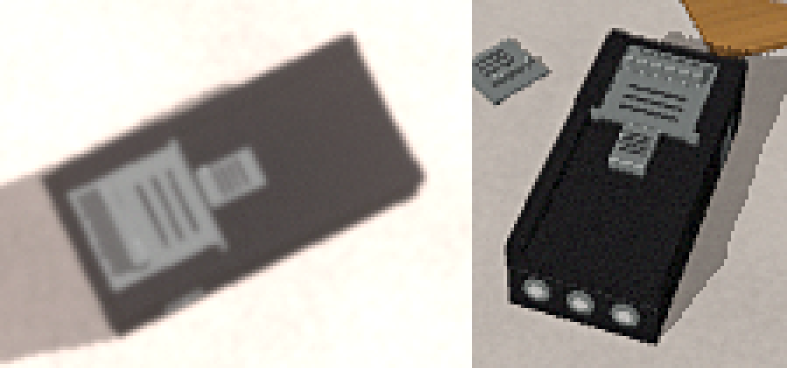

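The crop confirms it: the seated grey cover with rib and lips, with the tab in front of it at crop (233,178). The two loose ones are smaller. Next I fit the pack pose from corners in both views.

```bash
cat > h.py <<'E'
from plant import sensors, imaging, ctrl
import cv2, numpy as np
def proj(n,X):
    p=imaging.camera_params(n); k=np.array([0,0,0,0,0.]); k[0]=p["k1"]
    return cv2.projectPoints(np.asarray(X,float).reshape(-1,3),cv2.Rodrigues(p["R"])[0],p["t"],p["camera_matrix"],k)[0].reshape(-1,2)
def world(q,X):
    X=np.asarray(X,float).reshape(-1,3); c,s=np.cos(q[2]),np.sin(q[2])
    return np.c_[q[0]+c*X[:,0]-s*X[:,1],q[1]+s*X[:,0]+c*X[:,1],X[:,2]]
def box(x0,x1,y0,y1,z): return np.array([[x0,y0,z],[x1,y0,z],[x1,y1,z],[x0,y1,z]])/1000
E
python3 - <<'E'
from h import *
from scipy.optimize import least_squares
m=1e-3
T=[((250,148),(20,15,80)),((267,187),(20,-15,80)),((217,208),(-24,-15,80)),((178,141),(-26,45,78)),((226,251),(-26,-45,78)),((352,33),(125,60,78)),((425,180),(125,-60,78))]
S=[((592,113),(-26,-45,78)),((699,143),(-26,45,78)),((508,243),(125,-60,78)),((665,283),(125,60,78))]
tp=np.array([t[0] for t in T])/3.5+[240,140]; tx=np.array([t[1] for t in T])*m
sp=(np.array([t[0] for t in S])-[472,0])/3.5+[300,160]; sx=np.array([t[1] for t in S])*m
def f(q): return np.r_[(proj("top",world(q,tx))-tp).ravel(),(proj("scene",world(q,sx))-sp).ravel()]
r=least_squares(f,[.6,.05,-.4],loss="soft_l1"); print(r.x); print(f(r.x).reshape(-1,2).round(1))
q=r.x; np.save("q.npy",q)
out=[]
for n,(u,v,w,h),g in(("top",(240,140,135,105),2.2),("scene",(300,160,90,105),1)):
    im=cv2.convertScaleAbs(cv2.imread(f"pics/{n}0.png")[v:v+h,u:u+w],alpha=g); im=cv2.resize(im,None,fx=3.5,fy=3.5,interpolation=3)
    for B,c in((box(-125,125,-60,60,70),(0,255,255)),(box(-24,20,-15,15,80),(0,0,255)),(box(-112,-26,-45,45,78),(0,255,0)),(box(-91,-81,-32,32,92),(255,0,255)),(box(-125,125,-60,60,0),(255,128,0))):
        cv2.polylines(im,[np.int32((proj(n,world(q,B))-[u,v])*3.5)],True,c,1)
    out.append(im)
cv2.imwrite("pics/fit.png",np.hstack(out))
print(world(q,[[-.002,0,.08],[-.091,0,.085],[.125,0,.07]]))
E
```

```text
[ 0.57569741  0.08750713 -1.1365711 ]
[[-0.5 -0.3]
 [-0.2 -1. ]
 [-1.8  0.5]
 [-1.5 -0.8]
 [ 0.1 -0.6]
 [-0.3 -0.2]
 [ 0.1 -0.9]
 [-2.2 -0.4]
 [-2.1 -1.2]
 [-2.7  0.2]
 [-3.2  1.2]]
[[ 0.57485599  0.08932152  0.08      ]
 [ 0.53741301  0.17006199  0.085     ]
 [ 0.62828586 -0.0258924   0.07      ]]
```

View pics/fit.png

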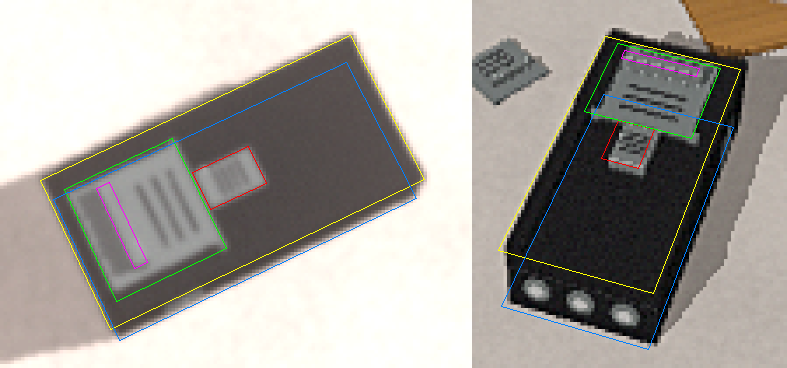

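The combined fit agrees to about 1 px in the top view and 2–3 px (about 6 mm) in the scene view. That is inside the margins for the tab (44x30) and the flat behind the rib. I'll move above the tab with the fingers shut and compare the finger with the tab there. The pad width goes along pack x, so the turn is about −46°.

Call:
apply_moves(
  series=[0,0,-0.1,0.039,-0.046,0,1,0,0,-0.2,0.078,-0.092,0,1,0,0,-0.3,0.117,-0.138,0,1,0,0,-0.4,0.156,-0.184,0,1,0,0,-0.5,0.195,-0.23,0,1,0,0,-0.6,0.234,-0.276,0,1,0,0,-0.7,0.273,-0.322,0,1,0,0,-0.8,0.312,-0.368,0,1,0,0,-0.803,0.351,-0.414,0,1,0,0,-0.803,0.39,-0.458,0,1,0,0,-0.803,0.39,-0.458,-0.06,1,0,0,-0.803,0.39,-0.458,-0.12,1],
  force=40,
)

```text
t: 1.6
ee_pos: [0.578, 0.0849, 0.1096]
ee_rot: [0.0, 0.538, 0.843, 0.0]
contact_force: [1.2, 1.1, -0.6]
grip_width: 0.0
```

```bash
python3 - <<'E'
from h import *
q=np.load("q.npy"); e=sensors.read_state()['ee_pos']; out=[]
for n,(u,v,w,h),g in(("top",(250,130,110,110),2.2),("scene",(300,130,110,110),1)):
    im=cv2.convertScaleAbs(imaging.capture(n)[v:v+h,u:u+w,::-1],alpha=g); im=cv2.resize(im,None,fx=3.6,fy=3.6,interpolation=3)
    P=lambda X:np.int32((proj(n,X)-[u,v]+.5)*3.6)
    cv2.polylines(im,[P(world(q,box(-24,20,-15,15,80)))],True,(0,0,255),1)
    cv2.circle(im,tuple(map(int,P([e])[0])),3,(0,255,255),-1)
    out.append(im)
cv2.imwrite("pics/over.png",np.hstack(out))
E
```

```text
(no output)
```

View pics/over.png

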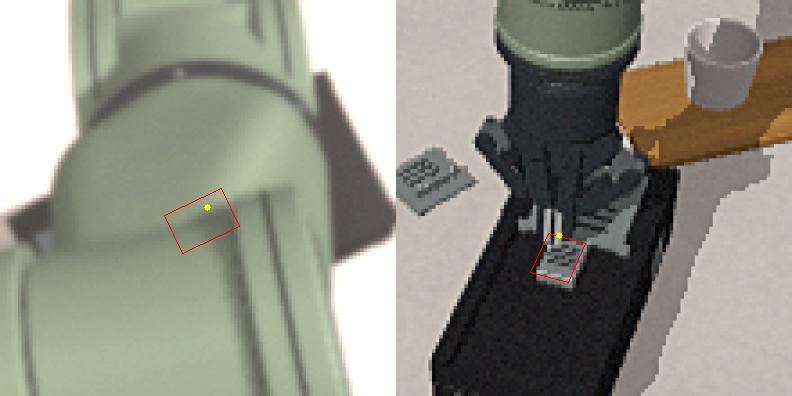

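The scene crop shows the shut fingers over the tab, with the tip at (551,243) in the crop. They sit about 5 mm towards pack −y, so I shift slightly to +y and press in small steps.

Call:
apply_moves(
  series=[0,0,0,0.004,0.002,-0.01,1,0,0,0,0.004,0.002,-0.024,1,0,0,0,0.004,0.002,-0.028,1,0,0,0,0.004,0.002,-0.031,1,0,0,0,0.004,0.002,-0.034,1,0,0,0,0.004,0.002,-0.034,1],
)

```text
t: 2.45
ee_pos: [0.5819, 0.0874, 0.0774]
ee_rot: [0.0, 0.538, 0.843, 0.0]
contact_force: [0.3, -0.3, 0.6]
grip_width: 0.0001
```

Call:
apply_moves(
  series=[0,0,0,0,0,-0.002,1,0,0,0,0,0,-0.004,1,0,0,0,0,0,-0.0055,1,0,0,0,0,0,-0.0065,1],
)

```text
t: 2.95
ee_pos: [0.5821, 0.0875, 0.071]
ee_rot: [0.0, 0.538, 0.843, 0.0]
contact_force: [-3.4, -0.2, 20.7]
grip_width: 0.0002
```

20.7 N at z = 0.071 matches the tab bottoming out 1 mm above the deck. I'll raise, move back behind the rib and look.

Call:
apply_moves(
  series=[0,0,0,0,0,0.03,1,0,0,0,0,0,0.06,1,0,0,0,-0.017,0.036,0.06,1,0,0,0,-0.034,0.072,0.06,1,0,0,0,-0.0505,0.109,0.06,1,0,0,0,-0.0505,0.109,0.05,1,0,0,0,-0.0505,0.109,0.04,1],
)

```text
t: 3.82
ee_pos: [0.5315, 0.1958, 0.1101]
ee_rot: [0.0, 0.538, 0.843, -0.0]
contact_force: [-0.4, -0.4, -0.0]
grip_width: 0.0001
```

```bash
python3 - <<'E'
from h import *
e=sensors.read_state()['ee_pos']; print(e)
n,(u,v,w,h)="scene",(310,130,90,90)
im=imaging.capture(n)[v:v+h,u:u+w,::-1]; im=cv2.resize(im,None,fx=6,fy=6,interpolation=3)
cv2.imwrite("pics/behind.png",im)
E
```

```text
[0.53145737 0.19576646 0.11009617]
```

View pics/behind.png

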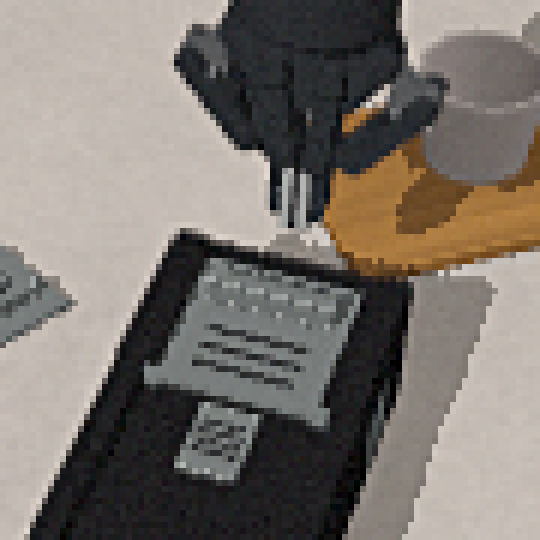

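The tip is at (293,225) in the crop. It is clear of the rib and slightly behind the cover, with the cup and board untouched. I'll lower to about 0.083 and advance until contact.

Call:
apply_moves(
  series=[0,0,0,0,0,-0.013,1,0,0,0,0,0,-0.027,1,0,0,0,0.0017,-0.0036,-0.027,1,0,0,0,0.0034,-0.0073,-0.027,1,0,0,0,0.005,-0.011,-0.027,1,0,0,0,0.0067,-0.0145,-0.027,1,0,0,0,0.0084,-0.018,-0.027,1],
)

```text
t: 4.75
ee_pos: [0.5399, 0.1784, 0.084]
ee_rot: [-0.0, 0.538, 0.843, 0.0]
contact_force: [-0.4, 0.9, 0.5]
grip_width: -0.0001
```

The contact force is about 1 N, straight against the push direction, so the fingers are on the rib. I push on along pack +x.

Call:
apply_moves(
  series=[0,0,0,0.0034,-0.0073,0,1,0,0,0,0.0067,-0.0145,0,1,0,0,0,0.0101,-0.0218,0,1,0,0,0,0.0135,-0.029,0,1,0,0,0,0.0168,-0.0363,0,1,0,0,0,0.0202,-0.0435,0,1,0,0,0,0.0236,-0.0508,0,1,0,0,0,0.0253,-0.0544,0,1],
)

```text
t: 5.75
ee_pos: [0.5653, 0.1234, 0.0837]
ee_rot: [0.0, 0.538, 0.843, -0.0]
contact_force: [-1.1, 0.9, 1.0]
grip_width: -0.0004
```

```bash
python3 - <<'E'
from h import *
n,(u,v,w,h)="scene",(300,130,100,135)
im=imaging.capture(n)[v:v+h,u:u+w,::-1]; im=cv2.resize(im,None,fx=4,fy=4,interpolation=3)
cv2.imwrite("pics/mid.png",im)
E
```

```text
(no output)
```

View pics/mid.png

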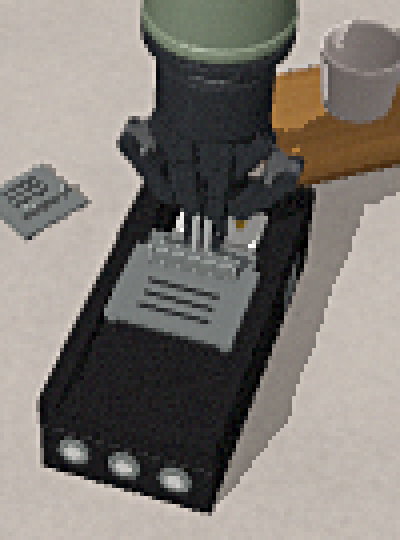

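The cover is sliding with the fingers on the rib. The bay is partly open, and the cover's front edge at crop (105,320)–(222,348) is well short of the deck end. I estimate the cover origin at pack x of about −6, so I push about 54 mm more, then back off and lift.

Call:
apply_moves(
  series=[0,0,0,0.0042,-0.0091,0,1,0,0,0,0.0084,-0.0181,0,1,0,0,0,0.0126,-0.0272,0,1,0,0,0,0.0168,-0.0363,0,1,0,0,0,0.0206,-0.0444,0,1,0,0,0,0.0227,-0.049,0,1,0,0,0,0.0227,-0.049,0,1,0,0,0,0.0177,-0.038,0,1,0,0,0,0.0147,-0.031,0,1,0,0,0,0.0147,-0.031,0.05,1,0,0,0,0.0147,-0.031,0.11,1,0,0,0,-0.03,0.01,0.13,1],
)

```text
t: 7.3
ee_pos: [0.5376, 0.1322, 0.2161]
ee_rot: [0.002, 0.539, 0.842, 0.001]
contact_force: [0.2, 3.0, 0.0]
grip_width: -0.0001
```

Call:
apply_moves(
  series=[0,0,0,-0.06,0.0,0.06,1,0,0,0,-0.12,0,0.1,1,0,0,0,-0.15,0,0.14,1,0,0,0,-0.15,0,0.14,1],
)

```text
t: 7.8
ee_pos: [0.3844, 0.1338, 0.3556]
ee_rot: [0.001, 0.537, 0.843, 0.002]
contact_force: [1.3, -0.4, -0.5]
grip_width: 0.0002
```

```bash
python3 - <<'E'
from h import *
q=np.load("q.npy"); out=[]
for n,(u,v,w,h),g in(("top",(250,130,120,120),2.2),("scene",(300,150,100,120),1)):
    im=cv2.convertScaleAbs(imaging.capture(n)[v:v+h,u:u+w,::-1],alpha=g); im=cv2.resize(im,None,fx=3.6,fy=3.6,interpolation=3)
    for o,c in((13,(0,0,255)),(82,(0,255,255))):
        cv2.polylines(im,[np.int32((proj(n,world(q,box(o-43,o+43,-45,45,78)))-[u,v]+.5)*3.6)],True,c,1)
    out.append(im)
cv2.imwrite("pics/end.png",np.hstack(out))
E
```

```text
(no output)
```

View pics/end.png

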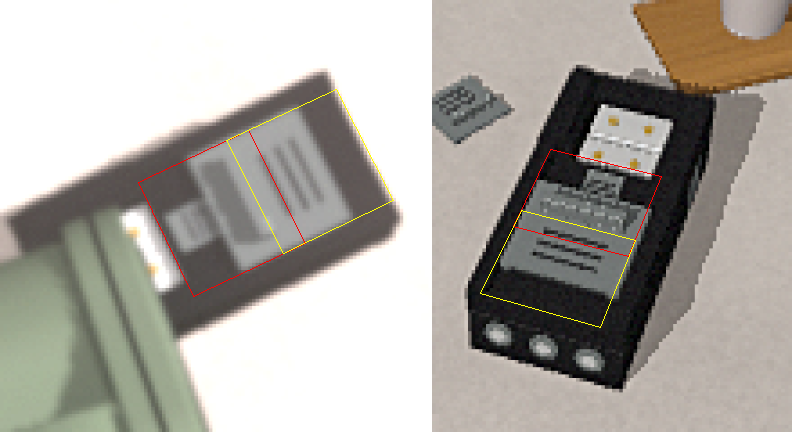

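The cover lies between the two limit outlines, at roughly pack x = +45. The whole white bay is uncovered, the pressed tab is behind the cover, and the board and cup haven't moved. Handing in.

```bash
python3 -c "
from plant import ctrl,sensors
s=sensors.read_state();print(s['t'],s['contact_force']);print(ctrl.sign_off())"
```

```text
7.9 [ 1.00624314 -0.02442205 -0.92905584]
the job is handed in; nothing more can be done
None
```

I opened the battery bay and handed the job in at 7.9 s, well under the 38 s limit.

- **Tab:** I pressed it with the shut fingertips until it bottomed out at z = 0.071 m with about 21 N. That height matches the fully pressed position.
- **Cover:** I pushed it by the rib with about 1 N, without lifting it, until its origin was at roughly pack x = +45. The allowed range is +13 to +82.
- **Last pictures:** The battery bay shows fully uncovered in the scene view; in the top view the arm hid part of it. The cover lies flat on the deck, clear of both the seat and the end. The pressed tab is visible behind it, and the arm is clear of everything.
- **Other objects:** The board, and the part of the cup in view, looked unmoved in the final picture. The lens and spare battery were outside that picture, but the arm never went near them.

**What disagreed:** the top and scene views differed by about 2 px (roughly 6 mm) on the pack's position. I allowed for it with wide margins and by feeling for contact, so the +45 is good to only about 6 mm, still well inside the range.

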